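# Index and lock a rotary assembly fixture

### The arm

A 6-joint arm with a two-finger parallel gripper is mounted at the origin on a cart in front of the work surface, level with it; the furniture and walls round the work are solid. World frame = base frame: x ahead of the robot, y to its left, z up, the work surface at z = 0. Lengths are in mm, angles in rad, forces in N, time in s.
With the tool pointing down it reaches from about 275 to 1000 mm from the base axis. Payload 8.4 kg.
Tool frame: the origin (TCP) lies between the finger pads; the fingertips stand r.finger_overhang ahead of it and the grasp point (between the pads) is the TCP (r.finger_overhang is the distance from the TCP to the fingertips, in mm); z points along the fingers, y is the line along which they close (so a half turn about z gives the same grasp; the last joint's range is limited). The gripper opens to 85 mm and grips with 20 to 120 N. Pads are 22 mm wide; open, the fingers measure 114 mm over their backs; the gripper's body (76 mm by 85 mm) begins 54 mm behind the grasp point. The pads swing forward as they close: fully open they stand 13 mm farther back than shut.
Start: joints at [-1.326, 0.353, 1.633, -0, 1.155, -0.002], TCP at [152.687, -606.065, 250.281] pointing down, gripper open.
Joint ranges: [-2.63, 2.63], [-0.92, 2.1], [0.06, 2.66], [-1.3, 4.44], [0, 2.69], [-3.02, 3.02]. Speed limits (rad/s): [2.22, 2.22, 2.79, 3.14, 3.14, 3.14].

### API

Orientations are given as [roll, pitch, yaw] about the fixed x, y, z axes, in that order (R = Rz(yaw) Ry(pitch) Rx(roll)).
In Python, from rig import r, cams, sign_off gives the robot as it stands.
- The arm moves only by the shell command python3 -m crank 'ROWS' [FORCE]. ROWS is JSON, a list of rows, each a list of 7 numbers: the shift along the tool's x, y, z in m, then the turn, a rotation vector about the tool's x, y, z in rad, then the closure, from 0 (fully open) to 1 (shut). In form: [[dx, dy, dz, ax, ay, az, gripper], ...]. A call has 1 to 5 rows; each row is the pose to reach, as a shift and turn from the pose commanded when the call began, along the tool's axes at that moment; what a row does not reach only later rows make up. A row lasts 1/10 s, in which the tool goes at most 50 mm and 8.59 degrees, less where a joint would pass 70% of its speed; a pose out of reach is approached as far as the arm can. A call with a gripper value outside its range is refused whole. The fingers move at their own pace and stop on an object; FORCE is the grip in N (left out, the last holds). Time passes only in rows, so rows that repeat a pose let the fingers close. It gives the time, the measured TCP pose, the force, the opening and the grip force at its end, in the units of the state.
- r.sense(): the state, without advancing time (a new reading comes with each control period).
- cams.grab_frame(name): name is "side" or "top" or "wrist"; returns a dict with "image" (384x512x3 uint8, red, green, blue), "fx", "fy", "cx", "cy" (pixels), "position" and "orientation" of the camera in the world. Camera axes: x right, y down, z forward; pixel columns grow to the right and rows downward; lengths in mm; the calibration is good to about 2 mm. A picture is of the moment at which its call begins. There is no depth.
- sign_off(): hands the job in; it is judged then, once.
The state is a dict: "clock": time; "qpos": joint angles; "qvel": joint speeds; "joint_efforts": joint torques, N m; "eef_pos": TCP position; "tcp_rot": TCP orientation; "contact_force": force on the tool from outside, world axes, zero at the start; "wrist_torque": the same for the moment, N m; "opening": opening from 0.0 (shut) to 1.0 (fully open); "grasp_force": force on a finger pad.
Only numpy, scipy, OpenCV 4.12 (cv2) and the standard library are available. Lean on these libraries where they do the work, as an engineer would, in place of code of your own. Each camera call takes 0.05 s, during which the arm holds its last target. There are 200 camera calls.

### The job

Get the rotary assembly fixture ready for work on the white sensor module that lies in its nest. With fingertip pushes only, turn the round disc (its black finger lug is the place to push) until the slot with yellow flanks in its rim faces the steel locking bolt, then push the bolt's red thumb tab so that the bolt runs through into the slot, fully home, and locks the disc. Grip and lift nothing, do not press on the module, leave it seated in its nest, and leave the tools and parts around the fixture where they are.

Things in the scene. Friction and masses are not known exactly. Their poses are not given: they have to be found in the camera images.
- fixture: Dark base of the fixture, screwed down to the bench: round, 236 mm across, 14 mm high, with an 80 mm wide tongue that runs to 225 mm from the centre along its own -y. Origin on the bench under the disc's centre, z up. The tongue carries the bolt guide, an aluminium block 44 mm wide, 112 to 150 mm from the centre, up to 52 mm above the bench.
- turntable: The aluminium disc, 200 mm across and 12 mm thick, top 42 mm above the bench; origin on its axis at its underside (30 mm up), z up. Its own y points to the slot, its -y to the lug. It turns freely either way without stops and stays where it is left: friction 0.09 N m, about 1 N at the lug. The slot starts 54 to 180 degrees round from the bolt, on either side; locked, its y points opposite to the fixture's y.
- lug_center (a point): Centre of the black finger lug that stands on the disc, 84 mm from the axis, opposite the slot: an upright tab 26 mm along the radius and 17 mm thick along the rim, from 42 to 77 mm above the bench (centre 61; the lowest 3 mm are a wider foot, 30 mm along the rim). Push on either flat face to turn the disc. Turns with the disc.
- slot_end (a point): Point in the rim slot, on its centre line, 78 mm from the disc's axis, 36 mm above the bench: the bolt's tip comes here when it is home. The slot is radial, 18 mm wide, open at the rim (100 mm radius), with a yellow stripe on each side.
- nest_center (a point): Centre of the disc's top face, on its axis, 42 mm above the bench. Axes turn with the disc: its y points to the slot, its -y to the lug. Four black corner stops, 10 mm high, reach 68 mm along its x and 48 mm along its y and hold the module.
- sensor_module: White plastic module frame with a grey block, 125x85 mm (long side along nest_center's x), 27 mm high at its side walls, thin wires to 42 mm. Lies loose between the corner stops with about 1.5 mm play. Origin at the centre of its underside, which is at nest_center when seated.
- lock_bolt (a joint): Travel of the bolt in m: 0 drawn back, 0.030 fully home (stop). Starts between 0 and 0.004. Slides toward the disc's centre, along the fixture's +y; friction 2 N, stays where it is left. With the slot out of line the tip meets the rim at about 0.008 and stops. Its round nose finds the slot if that is within about 4 mm of the line.
- bolt_nose (a point): Tip of the steel bolt (flat bar 14 mm wide, 10 mm high, round nose), 36 mm above the bench, 108 mm from the disc's axis at travel 0. Axes as the fixture's: y points the way the bolt is pushed.
- tab_center (a point): Centre of the red thumb tab on the bolt's rear, 61 mm above the bench, 82 mm behind bolt_nose: 30 mm wide across the bolt, 17 mm thick along it, from 41 to 81 mm above the bench. Push on its rear face (the one away from the disc). Moves with the bolt; axes as the fixture's. Nothing but the low bar and tongue (below 42 mm) lies behind it.
- magnet_dish: shallow round steel dish of screws, 79 mm across and 16 mm high, on the bench beside the fixture's tongue. Not part of the job: leave it.
- relay: plug-in relay, grey box 21x27x34 mm, standing on the bench on the other side of the tongue. Not part of the job: leave it.
- connector_block: blue and white panel connector, 36x44x25 mm, on the bench. Not part of the job: leave it.
- screwdriver_green: screwdriver with a black, red and green handle, 206 mm long, lying on the bench. Not part of the job: leave it.
- long_nose_pliers: orange long-nose pliers, 150x164x18 mm, lying open on the bench. Not part of the job: leave it.
- tweezers: steel tweezers, 131 mm long and 9 mm high, lying on the bench. Not part of the job: leave it.
- battery_pack: black battery pack, 104x99x27 mm, on the bench. Not part of the job: leave it.

How it is judged (in metres and radians):
On the way:
1. the slot has been turned to face the bolt (within 6 mm of its line) while the bolt's tip is still outside the slot (x of slot_end in the frame of bolt_nose between -0.006 and 0.006 m and y of slot_end in the frame of bolt_nose below 0.05 m and value of joint lock_bolt below 0.013 m), for 0.2 s.
At the end, for the whole second after the job is handed in: the bolt is home, within 3 mm of its full 30 mm travel, with its tip within 5 mm of the slot's inner point; the disc is at rest and the module lies level in its nest, within 8 mm of the nest's centre (value of joint lock_bolt above 0.027 m and horizontal distance between slot_end and bolt_nose below 0.005 m and angular speed of turntable below 0.05 rad/s and distance between sensor_module and nest_center below 0.008 m and angle between sensor_module's own z axis and vertical below 0.08 rad and linear speed of sensor_module below 0.02 m/s); the robot touches nothing.
It fails at once if the finger lug or the thumb tab is gripped (pressed on two opposite faces at once) (contact force between each of turntable_c32, turntable_c33 and the fingers above 0.5 N or contact force between each of turntable_c34, turntable_c35 and the fingers above 0.5 N or contact force between each of lock_bolt_c3, lock_bolt_c4 and the fingers above 0.5 N or contact force between each of lock_bolt_c5, lock_bolt_c6 and the fingers above 0.5 N).
It fails at once if the module is lifted or shoved out of its nest (over 12 mm) (distance between sensor_module and nest_center above 0.012 m).
It fails at once if the fingers press on the module with over 3 N (contact force between sensor_module and the fingers above 3 N).
It fails at once if a tool or part beside the fixture is moved or lifted by over 25 mm (distance of any of magnet_dish, relay, connector_block, screwdriver_green, long_nose_pliers, tweezers, battery_pack from where it was at the start of the episode above 0.025 m).
It also fails if it takes over 58 s, if anything falls off the work surface, if the arm or the gripper's body presses on something with over 40 N, if the wrist force passes 120 N, or if a joint passes its speed limit or range.

## Working session

There is one attempt and no reset: what is moved stays moved. The work goes in short steps, Python scripts to look and compute and a shell command to move; the robot and the scene stay as the last step left them, time stands still between calls to the robot, and variables do not carry over. Pictures are saved under pics/ and viewed, at most 10 in all, crops included, and the job is handed in when it is done.

```bash
ls; mkdir -p pics
python3 - <<'E'
from rig import r,cams
import cv2,numpy as np
s=r.sense();print(s['clock'],s['eef_pos'],s['tcp_rot'],s['opening'],r.finger_overhang)
ims=[]
for n in("top","side"):
    f=cams.grab_frame(n);print(n,f['fx'],f['fy'],f['cx'],f['cy'],f['position'],f['orientation'])
    cv2.imwrite(f'pics/{n}0.png',f['image'][:,:,::-1])
    np.save(f'pics/{n}0.npy',f['image'])
E
```

```text
pics
0.0 [ 152.56871086 -605.60319068  249.53712064] [-3.14013398e+00 -1.70518962e-05  2.46798688e-01] 1.0039767899001337 19.0
top 374.4036397836132 374.4036397836132 266.37650098241403 191.59792668948106 [ 407.82084138    5.33582477 1300.94856885] [-3.05238505 -0.00485566 -1.54772067]
side 495.83414004955364 495.83414004955364 261.90159315455384 188.016562616439 [ 256.35436857 1288.87809302  813.57512327] [-2.08025806 -0.01369559 -2.93089883]
```

View pics/top0.png

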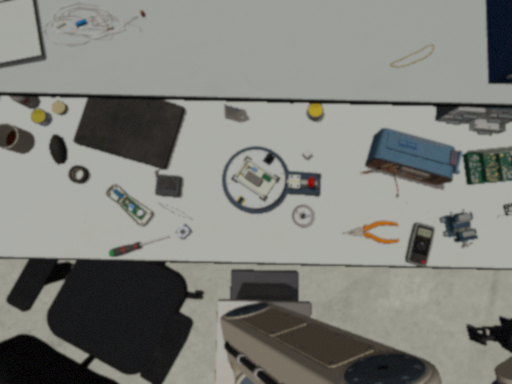

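View pics/side0.png

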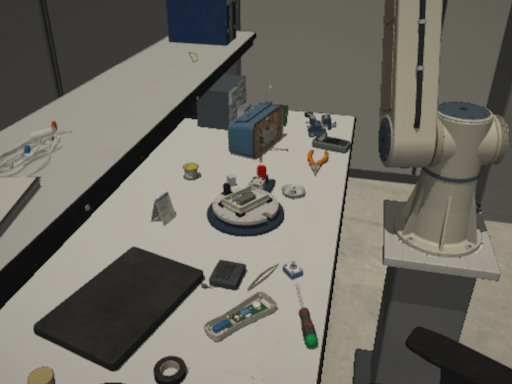

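The top view shows the disc at about (255,180), the black lug at (269,157), the yellow slot at (239,202) and the red tab at (313,183). The dish is at (303,215) and the relay at (307,155).

```bash
cat > h.py <<'E'
import numpy as np,cv2
from rig import r,cams
from scipy.spatial.transform import Rotation as R
def ray(f,u,v,z):
    d=R.from_euler('xyz',f['orientation']).as_matrix()@np.array([(u-f['cx'])/f['fx'],(v-f['cy'])/f['fy'],1])
    p=np.array(f['position']);return p+d*(z-p[2])/d[2]
def blobs(m,n=4):
    k,l,s,c=cv2.connectedComponentsWithStats(m.astype(np.uint8))
    return [(tuple(c[i].round(1)),int(s[i,4])) for i in sorted(range(1,k),key=lambda i:-s[i,4])[:n]]
def masks(im,box=(205,130,340,235)):
    h=cv2.cvtColor(im,cv2.COLOR_RGB2HSV).astype(int);H,S,V=h[...,0],h[...,1],h[...,2]
    b=np.zeros(H.shape,bool);b[box[1]:box[3],box[0]:box[2]]=1
    return dict(red=b&((H<8)|(H>172))&(S>150)&(V>70),yel=b&(H>18)&(H<38)&(S>110)&(V>70),
      dark=b&(V<45),navy=b&(V<110)&(S>40)&(H>90)&(H<135))
E
python3 - <<'E'
from h import *
f=cams.grab_frame('top');im=f['image'];m=masks(im)
for k in m: print(k,[(c,a,ray(f,*c,{'red':81,'yel':42,'dark':77,'navy':14}[k]).round(0)[:2]) for c,a in blobs(m[k])])
# base circle: rays of outer navy outline at z=14
P=np.argwhere(m['navy']|m['dark'])[:,::-1]
P=P[P[:,0]<275]; hull=cv2.convexHull(P.astype(np.int32))[:,0]
W=np.array([ray(f,*p,14)[:2] for p in hull],np.float32);print('base circle',cv2.minEnclosingCircle(W))
cv2.imwrite('pics/c1.png',cv2.resize(im[130:235,205:345,::-1],None,fx=5.5,fy=5.5,interpolation=cv2.INTER_CUBIC))
g=cams.grab_frame('side');cv2.imwrite('pics/c2.png',cv2.resize(g['image'][150:240,190:320,::-1],None,fx=6,fy=6,interpolation=cv2.INTER_CUBIC))
E
```

```text
red [((np.float64(310.7), np.float64(181.8)), 50, array([ 553., -143.]))]
yel []
dark [((np.float64(268.8), np.float64(158.3)), 44, array([628.,  -4.])), ((np.float64(312.8), np.float64(187.9)), 9, array([ 533., -150.]))]
navy [((np.float64(274.5), np.float64(197.5)), 388, array([503., -27.])), ((np.float64(308.4), np.float64(175.2)), 66, array([ 584., -143.])), ((np.float64(280.1), np.float64(162.8)), 53, array([625., -44.])), ((np.float64(224.3), np.float64(173.0)), 9, array([584., 149.]))]
base circle ((563.8741455078125, 40.64014434814453), 112.65050506591797)
```

View pics/c1.png

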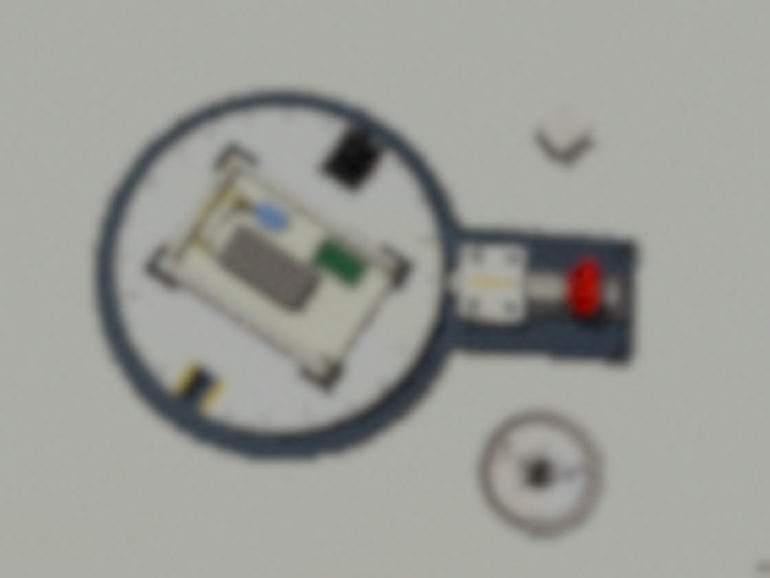

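View pics/c2.png

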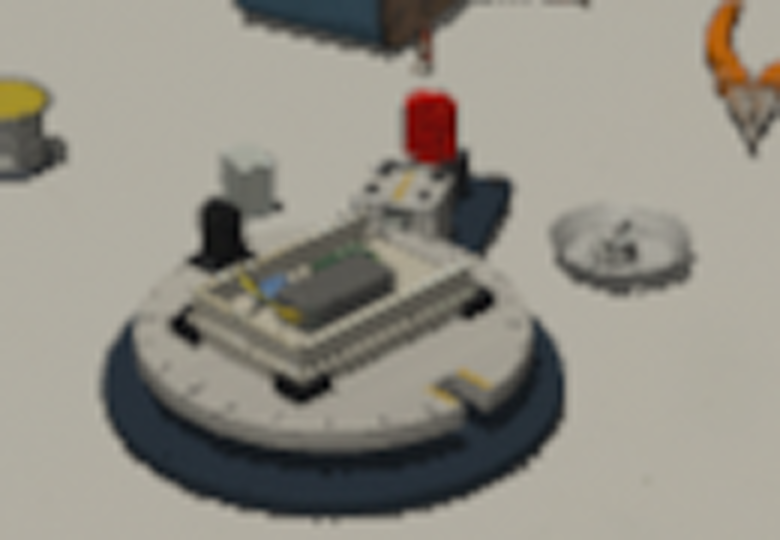

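The crops confirm the layout. In the 5.5x top crop the lug is at (355,153), the slot at (200,386), the guide at (493,284) and the tab at (585,288), so the lug must turn counter-clockwise by roughly 120°.

```bash
cat >> h.py <<'E'
def measure(show=True,f=None):
    f=f or cams.grab_frame('top');im=f['image']
    s=3;big=cv2.resize(im,None,fx=s,fy=s,interpolation=cv2.INTER_CUBIC)
    h=cv2.cvtColor(big,cv2.COLOR_RGB2HSV).astype(int);H,S,V=h[...,0],h[...,1],h[...,2]
    b=np.zeros(H.shape,bool);b[130*s:235*s,205*s:340*s]=1
    pix=lambda c:((c[0]+.5)/s-.5,(c[1]+.5)/s-.5)
    out={}
    for k,m,z in (('red',b&((H<8)|(H>172))&(S>120),75),('yel',b&(H>15)&(H<38)&(S>95),42),('dark',b&(V<50),77),('base',b&(S>45)&(H>95)&(H<125)&(V>40)&(V<130),14)):
        out[k]=[(np.array(pix(c)).round(1),a,ray(f,*pix(c),z)[:2].round(1)) for c,a in blobs(m,6)]
        if k=='base':
            P=np.argwhere(m)[:,::-1]
            W=np.array([ray(f,*pix(p),14)[:2] for p in P]); out['W']=W
    return out
E
python3 - <<'E'
from h import *
o=measure()
for k in('red','yel','dark','base'):
    print(k)
    for x in o[k]:print('  ',*x)
W=o['W'];c=np.array([565,38.])
from scipy.optimize import least_squares
for it in range(3):  # outermost points per direction, away from tongue
    d=W-c;a=np.degrees(np.arctan2(d[:,1],d[:,0]));rr=np.hypot(*d.T)
    pts=np.array([W[(a//6==k)][rr[a//6==k].argmax()] for k in range(-30,30) if (a//6==k).any() and not -125<k*6<-60])
    s=least_squares(lambda p:np.hypot(*(pts-p[:2]).T)-p[2],[*c,118],loss='soft_l1',f_scale=2);c=s.x[:2]
print('centre',s.x)
# tongue sides and end
d=W-c;T=W[(d[:,1]<-135)&(np.abs(d[:,0])<60)]
print('tongue rect',cv2.minAreaRect(T.astype(np.float32)))
E
```

```text
red
   [310.8 181.9] 532 [ 553.1 -143.8]
yel
   [238.6 198.6] 45 [494.7  94.8]
dark
   [268.9 158.3] 438 [628.3  -3.9]
   [312.1 187.8] 151 [ 533.6 -148. ]
   [240.1 199.4] 17 [489.8  87.3]
   [278.3 199.5] 2 [492.3 -37.8]
   [317.7 175.3] 1 [ 575.2 -165.9]
base
   [275.  197.3] 3280 [504.  -28.4]
   [309.  175.4] 516 [ 582.8 -144.8]
   [285.5 169.6] 228 [601.3 -62.7]
   [274.8 154.9] 157 [652.1 -24.5]
   [226.2 166.2] 6 [608.4 143.3]
   [295.5 172.7] 5 [591.1 -97.8]
centre [563.95738392  39.86665159 112.443401  ]
tongue rect ((554.8008422851562, -136.65513610839844), (82.94905090332031, 71.46099853515625), 88.73411560058594)
```

Run:
```python
from h import *
f=cams.grab_frame('top');im=f['image']
cv2.imwrite('pics/c3.png',cv2.resize(im[140:220,215:325,::-1],None,fx=7,fy=7,interpolation=cv2.INTER_CUBIC))
h=cv2.cvtColor(im,cv2.COLOR_RGB2HSV).astype(int)
# disc: edges bright->dark along rays from approx centre, sub-pixel
c=np.array([256.2,178.9]);g=im.astype(np.float32).mean(2);pts=[]
for a in np.arange(0,360,4):
    t=np.arange(24,35,.1);x=c[0]+t*np.cos(np.radians(a));y=c[1]+t*np.sin(np.radians(a))
    v=cv2.remap(g,x.astype(np.float32)[None],y.astype(np.float32)[None],cv2.INTER_LINEAR)[0]
    d=v[10:]-v[:-10];i=d.argmin()
    if d[i]<-25: pts.append(ray(f,x[i+5],y[i+5],42)[:2])
pts=np.array(pts)
from scipy.optimize import least_squares
s=least_squares(lambda p:np.hypot(*(pts-p[:2]).T)-p[2],[564,40,100],loss='soft_l1',f_scale=1.5);print('disc',s.x.round(1),len(pts),np.median(abs(s.fun)))
q=lambda u,v,z:ray(f,205+(u+.5)/5.5-.5,130+(v+.5)/5.5-.5,z)[:2]
C=s.x[:2]
for n,u,v,z,sg in(('slot',201,386,42,1),('lugtop',357,150,77,-1),('guide',493,284,52,1),('tab',586,288,81,1)):
    d=(q(u,v,z)-C);print(n,q(u,v,z).round(1),np.hypot(*d).round(1),np.degrees(np.arctan2(d[1],d[0])).round(1))
```

```text
disc [564.9  40.8 100.8] 83 0.5041033335465244
slot [490.9  86.2] 86.8 148.5
lugtop [633.   -5.8] 82.6 -34.3
guide [556.8 -90.9] 131.9 -93.5
tab [ 552.3 -144.1] 185.4 -93.9
```

View pics/c3.png

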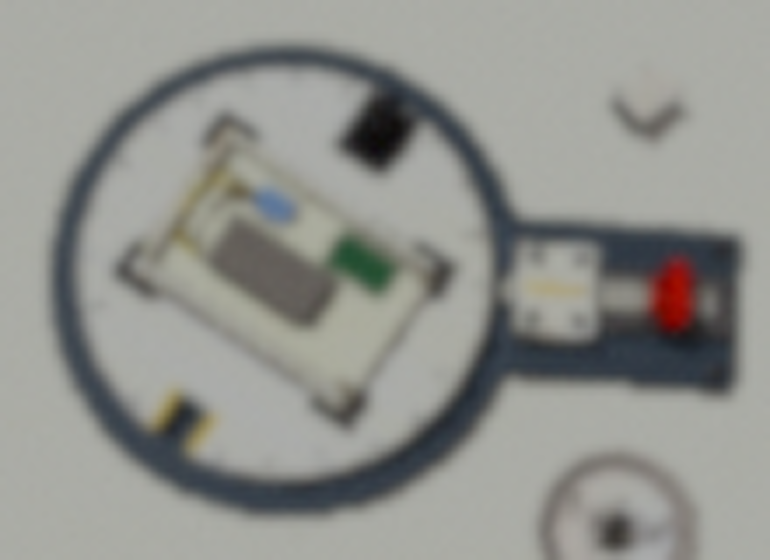

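```bash
cat >> h.py <<'E'
def delta(x,y,z,psi):
    s=r.sense();M=R.from_euler('xyz',s['tcp_rot'])
    t=R.from_euler('xyz',[np.pi,0,np.radians(psi)])
    d=M.inv().apply(np.array([x,y,z])-s['eef_pos'])/1000
    print('delta',d.round(4),(M.inv()*t).as_rotvec().round(4),'pos',np.round(s['eef_pos'],1),'psi',np.degrees(s['tcp_rot'][2]).round(1),'F',np.round(s['contact_force'],1),'t',s['clock'],'op',s['opening'])
C=np.array([564.9,40.8])
def polar(rad,th,z):
    a=np.radians(th);delta(*(C+rad*np.array([np.cos(a),np.sin(a)])),z,th)
E
python3 -m crank '[[0.585,-0.4425,0.05,0,0,1.26,1],[0.585,-0.4425,0.05,0,0,1.26,1],[0.585,-0.4425,0.05,0,0,1.26,1],[0.585,-0.4425,0.05,0,0,1.26,1],[0.585,-0.4425,0.05,0,0,1.26,1]]' 40; python3 -c "
from h import *
polar(88,-58,200)"
```

```text
clock: 0.8
eef_pos: [303.6, -418.2, 234.0]
tcp_rot: [3.142, -0.0, -0.478]
contact_force: [0.4, -0.4, -0.4]
opening: 0.144
grasp_force: 0.0
delta [ 0.0965 -0.483   0.034 ] [-0.000e+00 -4.000e-04  5.342e-01] pos [ 303.6 -418.2  234. ] psi -27.4 F [ 0.4 -0.4 -0.4] t 0.8 op 0.14427282404441535
```

```bash
python3 -m crank '[[0.0965,-0.483,0.034,0,0,0.534,1],[0.0965,-0.483,0.034,0,0,0.534,1],[0.0965,-0.483,0.034,0,0,0.534,1],[0.0965,-0.483,0.034,0,0,0.534,1],[0.0965,-0.483,0.034,0,0,0.534,1]]' >/dev/null; python3 -c "
from h import *
polar(88,-58,200)"
```

```text
delta [-0.0859 -0.2484  0.0183] [-0.0002 -0.0006  0.0014] pos [ 446.7 -238.5  218.3] psi -57.9 F [ 1.  -0.6  0.2] t 1.3 op -0.0006386080113020092
```

```bash
python3 -m crank '[[-0.086,-0.2484,0.018,0,0,0,1],[-0.086,-0.2484,0.018,0,0,0,1],[-0.086,-0.2484,0.018,0,0,0,1],[-0.086,-0.2484,0.018,0,0,0,1],[-0.086,-0.2484,0.018,0,0,0,1]]' >/dev/null; python3 -c "
from h import *
polar(88,-58,71)"
```

```text
delta [-0.0028 -0.0127  0.13  ] [-0.0002 -0.0002  0.0065] pos [602.3 -43.  201. ] psi -57.6 F [ 0.6 -1.1  1.2] t 1.8 op 0.0008972452720111269
```

```bash
python3 -m crank '[[0,0,0,0,0,0,1],[0,0,0,0,0,0,1]]' >/dev/null; python3 -c "
from h import *
polar(88,-58,71)
f=cams.grab_frame('side');cv2.imwrite('pics/s1.png',cv2.resize(f['image'][110:240,180:330,::-1],None,fx=5,fy=4.6))"
```

```text
delta [-0.0029 -0.014   0.1296] [0.0008 0.0004 0.0087] pos [601.4 -43.8 200.6] psi -57.5 F [-1.5 -0.4 -0. ] t 2.0 op 0.0012489465663961172
```

View pics/s1.png

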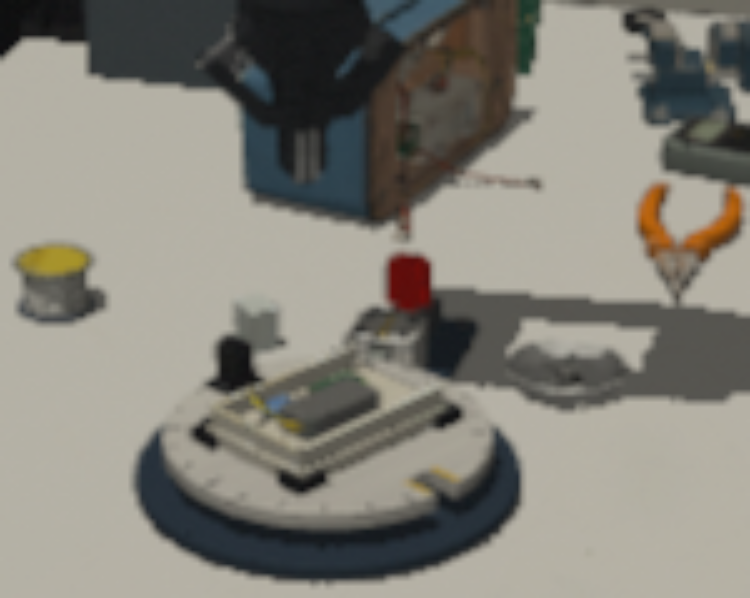

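The gripper is closed above the bench behind the lug, and the module is undisturbed. I'll descend behind the lug.

```bash
python3 -m crank '[[-0.003,-0.014,0.04,0,0,0.009,1],[-0.003,-0.014,0.09,0,0,0.009,1],[-0.003,-0.014,0.13,0,0,0.009,1],[-0.003,-0.014,0.13,0,0,0.009,1],[-0.003,-0.014,0.13,0,0,0.009,1]]' ; python3 -c "
from h import *
polar(88,-43,71)"
```

```text
clock: 2.55
eef_pos: [610.9, -35.9, 71.6]
tcp_rot: [3.141, 0.001, -1.016]
contact_force: [0.3, -1.1, 0.4]
opening: -0.004
grasp_force: 0.0
delta [-0.0045 -0.0244  0.0005] [ 0.001   0.0008 -0.2659] pos [610.9 -35.9  71.6] psi -58.2 F [ 0.3 -1.1  0.4] t 2.55 op -0.0041343471686633715
```

```bash
python3 -m crank '[[-0.0002,-0.006,0,0,0,-0.07,1],[-0.0009,-0.0122,0,0,0,-0.14,1],[-0.0019,-0.0183,0,0,0,-0.209,1],[-0.0034,-0.0243,0,0,0,-0.279,1],[-0.0053,-0.0301,0,0,0,-0.349,1]]'; python3 -c "
from h import *
polar(88,-38,71)"; python3 -m crank '[[-0.0002,-0.006,0,0,0,-0.07,1],[-0.0009,-0.0122,0,0,0,-0.14,1],[-0.0019,-0.0183,0,0,0,-0.209,1],[-0.0034,-0.0243,0,0,0,-0.279,1],[-0.0053,-0.0301,0,0,0,-0.349,1]]'; python3 -c "
from h import *
polar(88,-18,71)
f=cams.grab_frame('side');cv2.imwrite('pics/s2.png',cv2.resize(f['image'][110:240,180:330,::-1],None,fx=5,fy=4.6))"
```

```text
clock: 3.05
eef_pos: [636.1, -15.3, 74.8]
tcp_rot: [-3.139, -0.004, -0.664]
contact_force: [-0.4, -0.8, -0.8]
opening: -0.002
grasp_force: 0.7
delta [-0.0026 -0.0003  0.0038] [-0.0024 -0.0038 -0.0007] pos [636.1 -15.3  74.8] psi -38.0 F [-0.4 -0.8 -0.8] t 3.05 op -0.0016288646511075408
clock: 3.55
eef_pos: [650.6, 11.8, 74.9]
tcp_rot: [-3.14, -0.005, -0.315]
contact_force: [0.7, -2.2, -0.8]
opening: 0.001
grasp_force: 0.7
delta [-0.0025 -0.0011  0.0039] [-0.0012 -0.0047 -0.0007] pos [650.6  11.8  74.9] psi -18.0 F [ 0.7 -2.2 -0.8] t 3.55 op 0.0014506934110102407
```

View pics/s2.png

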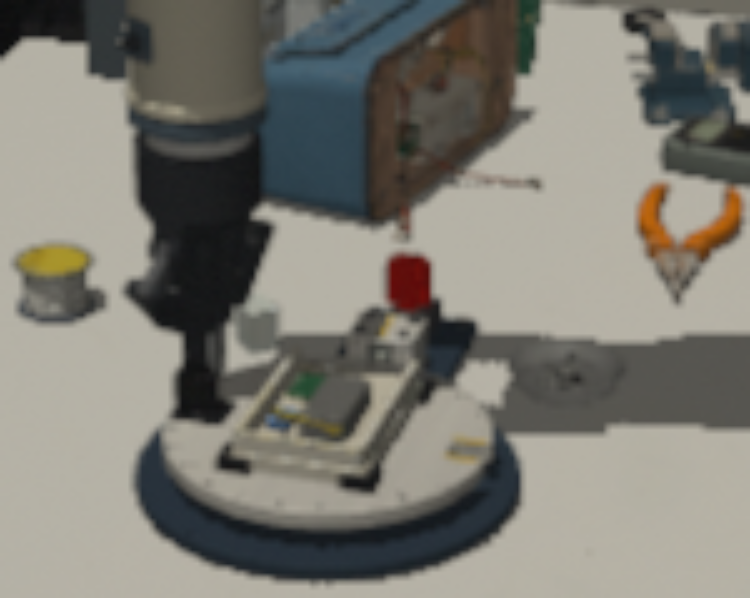

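The finger is behind the lug at (200,390), the disc has turned, and the slot is now at (470,450) in the crop. I'll keep going.

```bash
python3 -m crank '[[-0.0007,-0.006,0.001,0,0,-0.07,1],[-0.0019,-0.0122,0.002,0,0,-0.14,1],[-0.0034,-0.0183,0.003,0,0,-0.209,1],[-0.0054,-0.0243,0.003,0,0,-0.279,1],[-0.0073,-0.0301,0.003,0,0,-0.349,1]]' >/dev/null; python3 -c "
from h import *
polar(88,2,71)"; python3 -m crank '[[-0.0002,-0.006,0,0,0,-0.07,1],[-0.0009,-0.0122,0,0,0,-0.14,1],[-0.0019,-0.0183,0,0,0,-0.209,1],[-0.0034,-0.0243,0,0,0,-0.279,1],[-0.0053,-0.0301,0,0,0,-0.349,1]]' >/dev/null; python3 -c "
from h import *
polar(88,22,71)"; python3 -m crank '[[-0.0002,-0.006,0,0,0,-0.07,1],[-0.0009,-0.0122,0,0,0,-0.14,1],[-0.0019,-0.0183,0,0,0,-0.209,1],[-0.0034,-0.0243,0,0,0,-0.279,1],[-0.0053,-0.0301,0,0,0,-0.349,1]]' >/dev/null; python3 -c "
from h import *
polar(88,42,71)
f=cams.grab_frame('top');cv2.imwrite('pics/t4.png',cv2.resize(f['image'][130:235,205:345,::-1],None,fx=5.5,fy=5.5,interpolation=cv2.INTER_CUBIC))"
```

```text
delta [-0.0002 -0.001   0.0004] [ 0.0002 -0.0049 -0.0022] pos [653.1  42.9  71.4] psi 1.9 F [ 1.5 -1.7 -0.6] t 4.1 op 0.0017347225946128249
delta [ 0.0001 -0.0009  0.0004] [ 0.0015 -0.0046 -0.0022] pos [646.8  72.9  71.4] psi 21.9 F [ 1.9 -0.7  0. ] t 4.6 op 0.0014875625766407607
delta [ 0.0003 -0.0007  0.0003] [ 0.0028 -0.0038 -0.0022] pos [630.5  98.9  71.3] psi 41.9 F [ 1.4 -1.  -0. ] t 5.1 op -0.000274674225806662
```

View pics/t4.png

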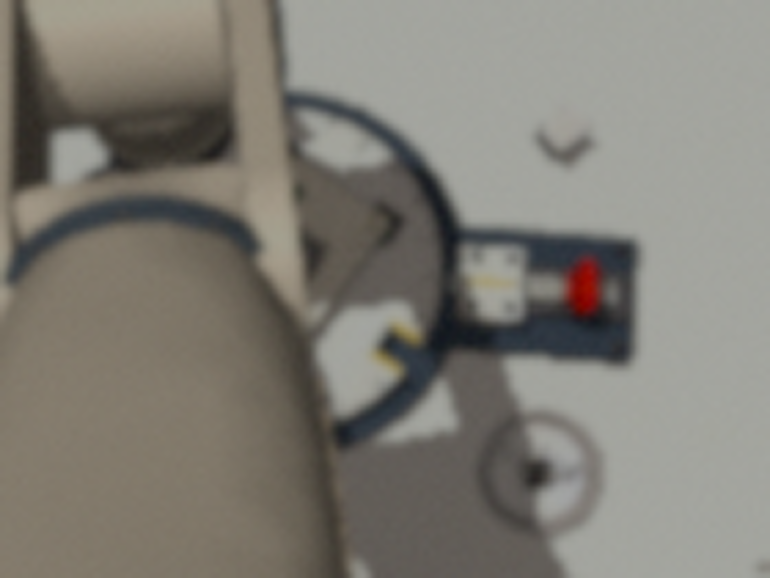

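The slot is at crop pixel (396,347) and stays visible while I push.

```bash
cat >> h.py <<'E'
def slot():
    f=cams.grab_frame('top');s=4;im=f['image'][150:215,250:292]
    big=cv2.resize(im,None,fx=s,fy=s,interpolation=cv2.INTER_CUBIC)
    h=cv2.cvtColor(big,cv2.COLOR_RGB2HSV).astype(int);H,S,V=h[...,0],h[...,1],h[...,2]
    m=(H>14)&(H<38)&(S>85)
    for c,a in blobs(m,5):
        if a<15: continue
        p=ray(f,250+(c[0]+.5)/s-.5,150+(c[1]+.5)/s-.5,42)[:2];d=p-C
        print('yel',a,p.round(1),'r',np.hypot(*d).round(1),'ang',np.degrees(np.arctan2(d[1],d[0])).round(2))
E
python3 -c "
from h import *
slot()
f=cams.grab_frame('top')
p=ray(f,205+396.5/5.5-.5,130+347.5/5.5-.5,42)[:2]-C;print(np.hypot(*p),np.degrees(np.arctan2(p[1],p[0])))
polar(88,42,71)"
```

```text
yel 146 [528.1 -40.2] r 88.9 ang -114.47
yel 75 [511.7 -28.8] r 87.6 ang -127.42
87.38965098500216 -122.70821519555516
delta [ 0.0007 -0.0001 -0.0005] [ 0.0017 -0.0027 -0.0056] pos [629.9  99.1  70.5] psi 41.7 F [ 0.6  0.5 -0. ] t 5.25 op -0.0008697890611259212
```

```bash
python3 -m crank '[[-0.0002,-0.006,0,0,0,-0.07,1],[-0.0009,-0.0122,0,0,0,-0.14,1],[-0.0019,-0.0183,0,0,0,-0.209,1],[-0.0034,-0.0243,0,0,0,-0.279,1],[-0.0053,-0.0301,0,0,0,-0.349,1]]' >/dev/null; python3 -m crank '[[0,0,0,0,0,0,1],[0,0,0,0,0,0,1]]'>/dev/null; python3 -c "
from h import *
polar(88,62,71)
slot()
f=cams.grab_frame('top');cv2.imwrite('pics/t5.png',cv2.resize(f['image'][155:210,240:325,::-1],None,fx=9,fy=9,interpolation=cv2.INTER_CUBIC))"
```

```text
delta [ 0.0009  0.0005 -0.0021] [ 0.0009 -0.0008 -0.0068] pos [605.4 117.9  68.9] psi 61.6 F [-0.2 -0.2  0.1] t 5.95 op 0.0038553046373681985
yel 106 [538.8 -42.8] r 87.6 ang -107.33
yel 92 [557.3 -46.6] r 87.7 ang -94.98
yel 46 [519.4  35.3] r 45.8 ang -173.12
```

View pics/t5.png

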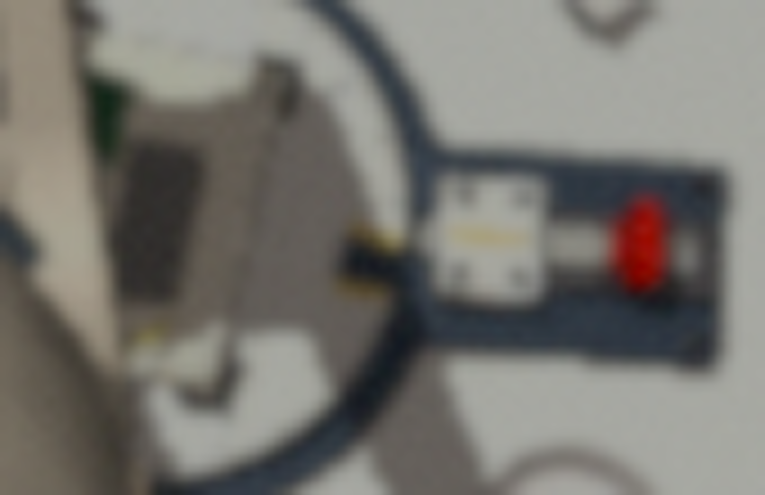

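The slot is at crop pixel (370,260), about 7.5° short of the bolt line at row 243.

```bash
python3 -m crank '[[-0.0001,-0.003,-0.001,0,0,-0.033,1],[-0.0003,-0.006,-0.002,0,0,-0.065,1],[-0.0005,-0.009,-0.002,0,0,-0.098,1],[-0.0008,-0.0115,-0.002,0,0,-0.131,1],[-0.0008,-0.0115,-0.002,0,0,-0.131,1]]' >/dev/null; python3 -m crank '[[0,0,0,0,0,0,1],[0,0,0,0,0,0,1]]'>/dev/null; python3 -c "
from h import *
polar(88,69,71)
slot();slot()
f=cams.grab_frame('top')
for u,v,z in((492,240,52),(640,245,81)):
    d=ray(f,240+(u+.5)/9-.5,155+(v+.5)/9-.5,z)[:2]-C;print(np.hypot(*d),np.degrees(np.arctan2(d[1],d[0])))"
```

```text
delta [ 0.0009  0.002  -0.0009] [-0.0001  0.      0.0048] pos [594.2 122.8  70.1] psi 69.3 F [ 0.2 -0.5 -0.6] t 6.75 op 0.002385700268009199
yel 117 [568.5 -44.5] r 85.4 ang -87.59
yel 72 [549.  -42.9] r 85.2 ang -100.74
yel 120 [568.5 -44.8] r 85.6 ang -87.59
yel 74 [549.4 -43. ] r 85.3 ang -100.5
131.89138671140722 -93.5113169758255
183.79879162217273 -93.77335212643023
```

```bash
python3 -m crank '[[0,0.01,0,0,0,0,1],[0.0,0.022,-0.0,0,0,0,1],[0,0.022,-0.04,0,0,0,1],[0,0.022,-0.09,0,0,0,1],[0,0.022,-0.13,0,0,0,1]]' ; python3 -m crank '[[0,0,0,0,0,0,1],[0,0,0,0,0,0,1]]'>/dev/null; python3 -c "
from h import *
slot()
a=np.radians(-93.65);p=C+226*np.array([np.cos(a),np.sin(a)]);delta(*p,200,-3.65)"
```

```text
clock: 7.4
eef_pos: [616.2, 114.7, 202.4]
tcp_rot: [3.14, -0.001, 1.21]
contact_force: [0.7, 0.1, 0.4]
opening: 0.0
grasp_force: 0.0
yel 121 [549.3 -45.8] r 88.0 ang -100.18
yel 107 [570.1 -46.3] r 87.3 ang -86.61
delta [-3.03e-01  4.54e-02 -2.00e-04] [ 1.0000e-04 -1.0000e-04  1.2734e+00] pos [615.1 114.7 199.8] psi 69.3 F [-0.7 -0.5 -1.2] t 7.65 op 0.00039567431138119936
```

```bash
python3 -m crank '[[-0.303,0.0454,0,0,0,1.273,1],[-0.303,0.0454,0,0,0,1.273,1],[-0.303,0.0454,0,0,0,1.273,1],[-0.303,0.0454,0,0,0,1.273,1],[-0.303,0.0454,0,0,0,1.273,1]]' >/dev/null; python3 -m crank '[[0,0,0,0,0,0,1],[0,0,0,0,0,0,1]]'>/dev/null; python3 -c "
from h import *
slot()
a=np.radians(-93.65);p=C+226*np.array([np.cos(a),np.sin(a)]);delta(*p,200,-3.65)"
```

```text
yel 85 [568.5 -46.5] r 87.3 ang -87.61
yel 28 [549.6 -44.2] r 86.4 ang -100.17
delta [-0.0346  0.0448 -0.0013] [-0.0014  0.002   0.5237] pos [ 561.6 -129.3  198.7] psi 26.4 F [-0.3 -0.2 -0.8] t 8.4 op -0.002361366977717372
```

```bash
python3 -m crank '[[-0.0346,0.0448,0,0,0,0.524,1],[-0.0346,0.0448,0,0,0,0.524,1],[-0.0346,0.0448,0,0,0,0.524,1],[-0.0346,0.0448,0,0,0,0.524,1],[-0.0346,0.0448,0,0,0,0.524,1]]' >/dev/null; python3 -m crank '[[0,0,0,0,0,0,1],[0,0,0,0,0,0,1]]'>/dev/null; python3 -c "
from h import *
a=np.radians(-93.65);p=C+226*np.array([np.cos(a),np.sin(a)]);delta(*p,71,-3.65)"
```

```text
delta [-0.0006  0.0009  0.1288] [-0.0002  0.0005  0.0031] pos [ 551.2 -183.9  199.8] psi -3.5 F [-0.6  0.9  0.7] t 9.1 op 0.002813643740260706
```

Descend behind the tab, then push along tool -y in small steps, expecting contact at about 12 mm and home by about 43 mm.

```bash
python3 -m crank '[[0,0,0.04,0,0,0,1],[0,0,0.09,0,0,0,1],[0,0,0.129,0,0,0,1],[0,0,0.129,0,0,0,1],[0,0,0.129,0,0,0,1]]'; python3 -m crank '[[0,-0.005,0,0,0,0,1],[0,-0.01,0,0,0,0,1],[0,-0.014,0,0,0,0,1],[0,-0.017,0,0,0,0,1],[0,-0.02,0,0,0,0,1]]';python3 -m crank '[[0,-0.003,0,0,0,0,1],[0,-0.006,0,0,0,0,1],[0,-0.009,0,0,0,0,1],[0,-0.012,0,0,0,0,1],[0,-0.015,0,0,0,0,1]]'; python3 -c "
from h import *
slot()
f=cams.grab_frame('top');cv2.imwrite('pics/t6.png',cv2.resize(f['image'][155:210,240:325,::-1],None,fx=9,fy=9,interpolation=cv2.INTER_CUBIC))
a=np.radians(-93.65);p=C+183*np.array([np.cos(a),np.sin(a)]);delta(*p,71,-3.65)"
```

```text
clock: 9.6
eef_pos: [551.1, -184.6, 71.3]
tcp_rot: [-3.141, 0.001, -0.063]
contact_force: [0.6, -0.4, 0.4]
opening: -0.002
grasp_force: 0.0
clock: 10.1
eef_pos: [552.8, -164.8, 71.8]
tcp_rot: [3.141, -0.001, -0.064]
contact_force: [-0.5, -2.3, 2.1]
opening: 0.005
grasp_force: 1.1
clock: 10.6
eef_pos: [553.4, -149.7, 71.0]
tcp_rot: [3.142, -0.0, -0.064]
contact_force: [-0.1, -2.8, 0.7]
opening: -0.005
grasp_force: 1.1
yel 52 [569. -44.] r 84.9 ang -87.24
yel 44 [550.  -44.3] r 86.4 ang -99.94
delta [-0.0004 -0.0075 -0.    ] [-0.0003  0.0004 -0.0001] pos [ 553.2 -149.4   71. ] psi -3.7 F [-0.5 -0.2 -0.3] t 10.7 op 0.00255463680594253
```

```bash
python3 -m crank '[[0,-0.002,0,0,0,0,1],[0,-0.004,0,0,0,0,1],[0,-0.006,0,0,0,0,1]]';python3 -m crank '[[0,-0.001,0,0,0,0,1],[0,-0.002,0,0,0,0,1]]'; python3 -m crank '[[0,-0.001,0,0,0,0,1],[0,-0.002,0,0,0,0,1]]'
```

```text
clock: 11.0
eef_pos: [553.4, -143.8, 70.9]
tcp_rot: [-3.142, 0.001, -0.064]
contact_force: [-0.6, -1.7, 0.7]
opening: -0.001
grasp_force: 1.0
clock: 11.2
eef_pos: [553.6, -141.7, 70.9]
tcp_rot: [-3.142, 0.001, -0.064]
contact_force: [-0.9, -1.6, 0.4]
opening: 0.001
grasp_force: 1.0
clock: 11.4
eef_pos: [553.6, -141.3, 71.0]
tcp_rot: [3.139, 0.0, -0.063]
contact_force: [-3.4, -16.1, -0.7]
opening: -0.004
grasp_force: 8.2
```

The force rose to 16 N at 182 mm from the centre, and the expected home position is 183 mm. That is the stop, so I'll back off and check.

```bash
python3 -m crank '[[0,0.02,0,0,0,0,1],[0,0.04,0,0,0,0,1],[0,0.04,-0.05,0,0,0,1],[0,0.04,-0.1,0,0,0,1],[0,0.07,-0.14,0,0,0,1]]'; python3 -m crank '[[0,0.12,0,0,0,0,1],[0,0.12,0,0,0,0,1],[0,0.12,0,0,0,0,1],[0,0.12,0,0,0,0,1],[0,0.12,0,0,0,0,1]]'; python3 -c "
from h import *
slot();o=measure();print(o['red'])
f=cams.grab_frame('top');cv2.imwrite('pics/t7.png',cv2.resize(f['image'][130:235,205:345,::-1],None,fx=5.5,fy=5.5,interpolation=cv2.INTER_CUBIC))
print(r.sense()['contact_force'])"
```

```text
clock: 11.9
eef_pos: [549.8, -207.8, 213.3]
tcp_rot: [-3.14, -0.0, -0.062]
contact_force: [0.1, -1.1, 0.6]
opening: -0.0
grasp_force: 0.0
clock: 12.4
eef_pos: [541.4, -328.8, 210.5]
tcp_rot: [-3.14, 0.001, -0.065]
contact_force: [-0.7, 0.5, -0.3]
opening: 0.003
grasp_force: 0.0
yel 28 [549.3 -45.8] r 88.0 ang -100.24
[(array([303.3, 181.1]), 439, array([ 555.2, -118.9]))]
[ 0.3167941  -0.56261664 -0.2361192 ]
```

View pics/t7.png

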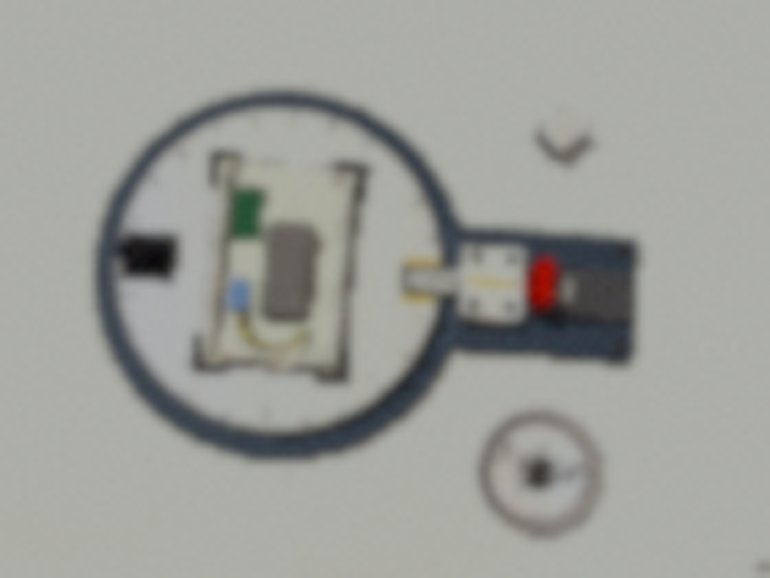

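The steel bolt fills the slot to its inner end at (405,278), and the red tab is against the guide at (543,285). The module is seated, and the dish and relay have not moved.

```bash
python3 -c "
from rig import sign_off
print(sign_off())"
```

```text
the job is handed in; nothing more can be done
None
```

The disc is turned so its slot faces the bolt, the bolt is fully home and locks it, the module is seated in its nest, and I handed the job in at about 12.5 s (the sign-off returned no verdict).

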